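Stand the carver's mallets on their stand in order of size

TASK

Put the four round wooden mallets away on the cork pads of the mallet stand, one to a pad, in order of size: the largest on the pad beside the high end board, then down to the smallest beside the low end board. Leave each standing upright on its head, centred on its pad to about a centimetre, and let go of; do not knock any mallet over on the way, and leave the marble test block where it stands.

Things in the scene. Friction and masses are not known exactly. Their poses are not given: they have to be found in the camera images.
- mallet_44: The smallest of four loose round wooden mallets, alike but for size, standing on the bench (z = 0) on its head, handle up. Dark bell-shaped head 44 mm in diameter at the bottom, 48 mm high; above it a pale plain round handle 24 mm in diameter; overall height 105 mm. Origin at the centre of the underside, z up along the handle.
- mallet_56: The second smallest of four loose round wooden mallets, alike but for size, standing on the bench (z = 0) on its head, handle up. Dark bell-shaped head 56 mm in diameter at the bottom, 56 mm high; above it a pale plain round handle 24 mm in diameter; overall height 120 mm. Origin at the centre of the underside, z up along the handle.
- mallet_68: The second largest of four loose round wooden mallets, alike but for size, standing on the bench (z = 0) on its head, handle up. Dark bell-shaped head 68 mm in diameter at the bottom, 64 mm high; above it a pale plain round handle 24 mm in diameter; overall height 135 mm. Origin at the centre of the underside, z up along the handle.
- mallet_80: The largest of four loose round wooden mallets, alike but for size, standing on the bench (z = 0) on its head, handle up. Dark bell-shaped head 80 mm in diameter at the bottom, 72 mm high; above it a pale plain round handle 24 mm in diameter; overall height 150 mm. Origin at the centre of the underside, z up along the handle.
- pad_a: One of four identical fixed cork discs, 84 mm in diameter, 4 mm thick, in a straight row 100 mm apart on a fixed grey-painted plank 440 x 96 x 18 mm lying on the bench (the mallet stand). The letters say nothing of the order in the row. Origin at the centre of the disc's underside; its top is 4 mm higher (22 mm above the bench).
- pad_b: One of four identical fixed cork discs, 84 mm in diameter, 4 mm thick, in a straight row 100 mm apart on a fixed grey-painted plank 440 x 96 x 18 mm lying on the bench (the mallet stand). The letters say nothing of the order in the row. Origin at the centre of the disc's underside; its top is 4 mm higher (22 mm above the bench).
- pad_c: One of four identical fixed cork discs, 84 mm in diameter, 4 mm thick, in a straight row 100 mm apart on a fixed grey-painted plank 440 x 96 x 18 mm lying on the bench (the mallet stand). The letters say nothing of the order in the row. Origin at the centre of the disc's underside; its top is 4 mm higher (22 mm above the bench).
- pad_d: One of four identical fixed cork discs, 84 mm in diameter, 4 mm thick, in a straight row 100 mm apart on a fixed grey-painted plank 440 x 96 x 18 mm lying on the bench (the mallet stand). The letters say nothing of the order in the row. Origin at the centre of the disc's underside; its top is 4 mm higher (22 mm above the bench).
- high_end: The stand's fixed high end board: grey, upright, 96 mm wide, 14 mm thick, 82 mm high on the plank (top 100 mm above the bench); its centre is 62 mm from the nearest pad's centre, in line with the row. The low board at the other end is only 50 mm wide and 16 mm high. Either end may be the high one. Origin at the centre of its underside; x across the row, y along it (either way).
- sample: A loose carved test block of white marble, 75 x 56 mm, 50 mm high, with grooves on top, standing on the bench beside the stand; not to be moved. Origin at the centre of its underside, x along the 75 mm side.
Mind the look-alikes: they are no part of the job. Leave any red or yellow look-alike of the mallet_56 alone.

How it is judged:
By the outcome, as a careful person would: the job done as asked, in the order asked, and still so for the second after the job is handed in, with the robot touching nothing.
It also fails if it takes over 112 s, if anything falls off the work surface, if the arm or the gripper's body presses on something with over 40 N, if the wrist force passes 120 N, or if a joint passes its speed limit or range.

ROBOT

A 6-joint arm with a two-finger parallel gripper is mounted at the origin on the work surface. World frame = base frame: x ahead of the robot, y to its left, z up, the work surface at z = 0. Lengths are in m, angles in rad, forces in N, time in s.
With the tool pointing down it reaches from about 0.225 to 0.875 m from the base axis. Payload 3.4 kg.
Tool frame: the origin (TCP) lies between the finger pads; the fingertips stand 11 mm ahead of it and the grasp point (between the pads) lies 8 mm behind it (tips_ahead is the distance from the TCP to the fingertips, in m); z points along the fingers, x is the direction in which the jaws open and shut, and the axes are right-handed (so a half turn about z gives the same grasp; the last joint's range is limited). The gripper opens to 85 mm and grips with 20 to 120 N. Pads are 22 mm wide; open, the fingers measure 114 mm over their backs; the gripper's body (76 mm by 85 mm) begins 54 mm behind the grasp point. The pads swing forward as they close: fully open they stand 13 mm farther back than shut.
Start: joints at [-1.452, 0.276, 1.505, -0, 1.361, -0.121], TCP at [0.137, -0.559, 0.242] pointing down, gripper open.
Joint ranges: [-2.89, 2.89], [-0.75, 2.08], [0.22, 2.7], [-1.18, 4.32], [0.11, 2.71], [-2.7, 2.7]. Speed limits (rad/s): [2.57, 2.57, 3.14, 3.14, 3.14, 3.14].

INTERFACE

Orientations are given as a unit quaternion [w, x, y, z].
In Python, from rig import get_state, get_image, sign_off, masks_of, tips_ahead gives the robot as it stands.
- The arm moves only by the tool play_rows, never from a script. Its argument "series" is a list of rows, each an object of numbers: "fingers": the closure, from -1 (fully open) to 1 (shut); "dx", "dy", "dz": the shift along the world's x, y, z in mm; "turn": the turn about the world's z in rad. A call has 1 to 20 rows; each row shifts and turns the pose as measured when the row begins; what a row does not reach is not made up. A row lasts 1/12 s, in which the tool goes at most 41.7 mm and 7.16 degrees, less where a joint would pass 70% of its speed; a pose out of reach is approached as far as the arm can. A call with a gripper value outside its range is refused whole. The fingers move at their own pace and stop on an object; "squeeze" is the grip in N (left out, the last holds). Time passes only in rows, so rows that do not move let the fingers close. It gives the time, the measured TCP pose, the force and the opening at its end, in the units of the state.
- get_state(): the state, without advancing time (a new reading comes with each control period).
- get_image(name): name is "scene" or "top" or "wrist"; returns a dict with "pixels" (480x640x3 uint8, red, green, blue), "vfov" (degrees; the focal length in pixels is half the picture's height over the tangent of half this angle, whatever the lens; pixels are square), "cx", "cy" (the principal point, pixels), "dist" ([k1, k2, p1, p2, k3] as OpenCV has them; the pictures are not rectified), "rvec" (rotation vector, rad) and "tvec" (3), from world to camera coordinates, as OpenCV has them; the wrist camera has in their place "hand_eye" (4x4, takes a point from camera to tool coordinates, whose origin is the TCP and whose axes are the tool frame's). Camera axes: x right, y down, z forward; pixel columns grow to the right and rows downward; lengths in m; the calibration is good to about 2 mm. A picture is of the moment at which its call begins: read the wrist's pose just before it. There is no depth.
- sign_off(): hands the job in, once; it reports no verdict.
Trained networks look in a picture, given as the dict that the camera call returned (one of the last four; its "shot" number tells which), for a name from the list of things; names that differ only in an ending like _2 or _b are one class to them, and where a whole thing is asked for, a point or a joint stands for the part that bears it (a point fixed in the world has none). Each returns a list of dicts, best first, with "p" (0 to 1); they miss things now and then, are a little off and sometimes report something else, mostly with a low value. They report only what shows in the picture. A call takes as long as a camera call. They do not tell look-alikes from the thing itself.
- masks_of(picture, label): "region" (480x640 bool, what is visible of it) and "xy" ([column, row] in pixels, amid what is visible of it).
The state is a dict: "clock": time; "qpos": joint angles; "qd": joint speeds; "effort": joint torques, N m; "position": TCP position; "ee_rot": TCP orientation; "contact_force": force on the tool from outside, world axes, zero at the start; "moment": the same for the moment, N m; "width": finger opening in m.
Only numpy, scipy, OpenCV 4.12 (cv2) and the standard library are available. Lean on these libraries where they do the work, as an engineer would, in place of code of your own. Each camera call takes 0.05 s, during which the arm holds its last target. There are 200 camera calls.

## Working session

There is one attempt and no reset: what is moved stays moved. The work goes in short steps, Python scripts to look and compute and a tool call to move; the robot and the scene stay as the last step left them, time stands still between calls to the robot, and variables do not carry over. Pictures are saved under pics/ and viewed, about 12 in all and at most 16, crops included, and the job is handed in when it is done.

Besides the shell and the picture viewer there is one more tool, called after ">>>" as name(argument=value, ...) on one line, values as JSON. play_rows: Moves the arm, as the interface text tells. Its arguments: {"type":"object","properties":{"series":{"type":"array"},"squeeze":{"type":"number"}},"required":["series"]}

```bash
mkdir -p pics; cat > h.py <<'E'
import numpy as np,cv2
from rig import *
def K(im):
    f=240/np.tan(np.radians(im["vfov"])/2); return np.array([[f,0,im["cx"]],[0,f,im["cy"]],[0,0,1.]])
def pose(im,st=None):
    if "rvec" in im: return cv2.Rodrigues(np.array(im["rvec"],float))[0],np.array(im["tvec"],float).ravel()
    from scipy.spatial.transform import Rotation as R
    T=np.eye(4);w=st["ee_rot"];T[:3,:3]=R.from_quat([w[1],w[2],w[3],w[0]]).as_matrix();T[:3,3]=st["position"]
    M=np.linalg.inv(T@np.array(im["hand_eye"]));return M[:3,:3],M[:3,3]
def ray(im,uv,z,st=None):
    R,t=pose(im,st);p=cv2.undistortPoints(np.array(uv,float).reshape(-1,1,2),K(im),np.array(im["dist"],float)).reshape(-1,2)
    d=np.c_[p,np.ones(len(p))]@R;c=-R.T@t
    return c+d*((z-c[2])/d[:,2])[:,None]
def proj(im,P,st=None):
    R,t=pose(im,st);return cv2.projectPoints(np.array(P,float).reshape(-1,1,3),cv2.Rodrigues(R)[0],t,K(im),np.array(im["dist"],float))[0].reshape(-1,2)
def save(im,n): cv2.imwrite(n,im["pixels"][:,:,::-1])
E
python3 - <<'E'
from h import *
st=get_state();print({k:np.round(v,3) for k,v in st.items()})
for n in("scene","top"):
    im=get_image(n);save(im,f"pics/{n}0.png");R,t=pose(im);print(n,"cam",-R.T@t)
    for l,z in(("mallet_44",.105),("mallet_56",.12),("mallet_68",.135),("mallet_80",.15),("pad_a",.022),("high_end",.1),("sample",.05)):
        for m in masks_of(im,l):
            print(l,round(m["p"],2),np.round(m["xy"]),m["region"].sum(),np.round(ray(im,m["xy"],z)[0,:2],3))
E
```

```text
{'clock': np.float64(0.0), 'qpos': array([-1.452,  0.277,  1.506, -0.   ,  1.361, -0.121]), 'qd': array([ 0.   ,  0.001,  0.001, -0.   , -0.   , -0.001]), 'effort': array([ 1.0000e-03, -4.1678e+01, -2.4580e+01, -0.0000e+00,  1.1000e-02,
        0.0000e+00]), 'position': array([ 0.137, -0.558,  0.241]), 'ee_rot': array([-0.001,  0.787, -0.617, -0.001]), 'contact_force': array([-0.044, -0.65 ,  0.666]), 'moment': array([-0.003, -0.007, -0.011]), 'width': np.float64(0.086)}
scene cam [ 1.2979138 -0.10902    0.5897705]
mallet_44 0.94 [283. 221.] 810 [ 0.54  -0.107]
mallet_44 0.93 [276. 196.] 460 [ 0.437 -0.121]
mallet_44 0.81 [453. 201.] 1265 [0.486 0.267]
mallet_44 0.75 [386. 221.] 596 [0.556 0.102]
mallet_44 0.62 [208. 208.] 819 [ 0.476 -0.266]
mallet_44 0.59 [241. 226.] 709 [ 0.55  -0.191]
mallet_44 0.59 [202. 238.] 968 [ 0.588 -0.264]
mallet_56 0.94 [283. 221.] 810 [ 0.563 -0.107]
mallet_56 0.93 [276. 196.] 460 [ 0.463 -0.121]
mallet_56 0.81 [453. 201.] 1265 [0.511 0.256]
mallet_56 0.75 [386. 221.] 596 [0.579 0.096]
mallet_56 0.62 [208. 208.] 819 [ 0.501 -0.261]
mallet_56 0.59 [241. 
[... 1759 characters left out ...]
 [0.399 0.265]
mallet_68 0.57 [361. 320.] 705 [ 0.357 -0.103]
mallet_68 0.56 [407. 253.] 760 [ 0.464 -0.181]
mallet_68 0.55 [353. 266.] 677 [ 0.445 -0.092]
mallet_80 0.92 [453. 306.] 1294 [ 0.378 -0.248]
mallet_80 0.75 [450. 243.] 872 [ 0.479 -0.247]
mallet_80 0.68 [133. 296.] 1894 [0.4   0.259]
mallet_80 0.57 [361. 320.] 705 [ 0.358 -0.102]
mallet_80 0.56 [407. 253.] 760 [ 0.463 -0.178]
mallet_80 0.55 [353. 266.] 677 [ 0.444 -0.091]
pad_a 0.92 [271. 175.] 1487 [0.622 0.053]
pad_a 0.83 [222. 177.] 1494 [0.621 0.146]
pad_a 0.68 [378. 183.] 1517 [ 0.606 -0.15 ]
pad_a 0.59 [325. 180.] 1519 [ 0.611 -0.05 ]
high_end 0.84 [413. 178.] 891 [ 0.596 -0.202]
sample 0.83 [507. 203.] 1668 [ 0.56  -0.383]
```

View pics/scene0.png

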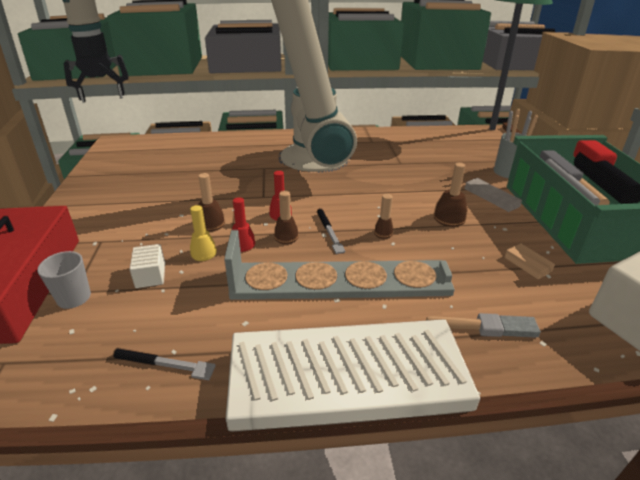

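View pics/top0.png

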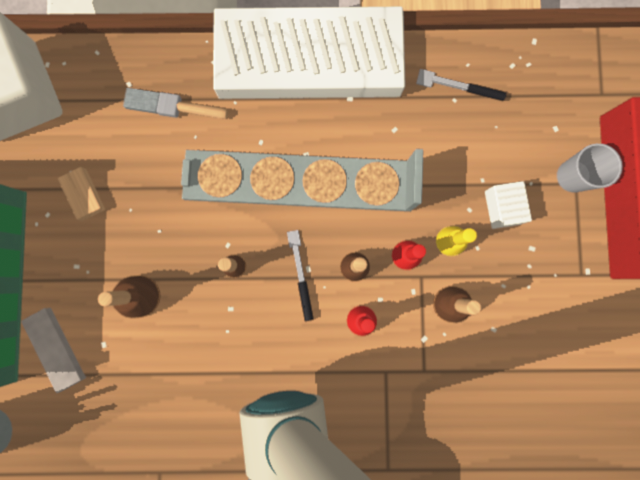

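The dark-headed mallets are the candidates. In the top picture they are 80 at (133,297), 68 at (453,304), 56 at (355,266) and 44 at (230,265). The scene picture agrees, with 80 at (452,195), 68 at (207,203), 56 at (285,217) and 44 at (385,217). The reds at (408,255) and (362,320) and the yellow at (457,240) are look-alikes. The high board is at (415,180), at the -y end. Next I fit the handles in both views.

```bash
cat > fit.py <<'E'
from h import *
from scipy.optimize import minimize
S={80:(.072,.15),68:(.064,.135),56:(.056,.12),44:(.048,.105)}
a=np.linspace(0,2*np.pi,40,endpoint=False);C=np.c_[np.cos(a),np.sin(a)]*.012
def sil(im,xy,n,z0,f=4):
    P=np.vstack([np.c_[C+xy,np.full(40,z0+z)] for z in S[n]])
    q=cv2.convexHull((proj(im,P)).astype(np.float32))
    m=np.zeros((480*f,640*f),np.uint8);cv2.fillPoly(m,[np.round((q+.5)*f-.5).astype(np.int32)],1)
    return cv2.resize(m.astype(np.float32),(640,480),interpolation=cv2.INTER_AREA)
def fit(im,n,xy0,z0=0,r=22):
    u,v=proj(im,[*xy0,z0+np.mean(S[n])])[0].astype(int)
    sl=np.s_[max(v-r,0):v+r,max(u-r,0):u+r];g=im["pixels"][sl].astype(np.float32)
    def cost(p):
        # region contrast: residual variance of colour around inside/outside means
        m=sil(im,p,n,z0)[sl][...,None]
        A=np.c_[m.ravel(),1-m.ravel()];Y=g.reshape(-1,3);k=np.hypot(*np.mgrid[-1:1:m.shape[0]*1j,-1:1:m.shape[1]*1j]).ravel()<.95
        x,res,_,_=np.linalg.lstsq(A[k],Y[k],rcond=None);return ((A[k]@x-Y[k])**2).mean()
    b=min(((cost(np.add(xy0,(i,j))),i,j) for i in np.arange(-.02,.021,.004) for j in np.arange(-.02,.021,.004)))
    x=minimize(cost,np.add(xy0,b[1:]),method="Nelder-Mead",options=dict(initial_simplex=np.add(xy0,b[1:])+np.array([[0,0],[.003,0],[0,.003]]),xatol=2e-4))
    return x.x,x.fun
E
python3 - <<'E'
from fit import *
I={n:get_image(n) for n in("scene","top")}
G={80:(.40,.25),68:(.378,-.24),56:(.445,-.085),44:(.445,.115)}
crops=[]
for nm,im in I.items():
    for n,g in G.items():
        xy,c=fit(im,n,g);print(nm,n,np.round(xy,4),round(c))
        o=im["pixels"][:,:,::-1].copy();u,v=proj(im,[*xy,S[n][1]/2])[0].astype(int)
        m=(sil(im,xy,n,0)>.5).astype(np.uint8);o=cv2.resize(o,None,fx=4,fy=4)
        cv2.drawContours(o,cv2.findContours(cv2.resize(m,None,fx=4,fy=4),0,2)[0],-1,(0,255,0),1)
        o=cv2.copyMakeBorder(o,100,100,100,100,0);crops.append(o[4*v:4*v+200,4*u:4*u+200])
    pads=np.array(sorted([list(ray(im,m["region"].nonzero()[::-1] and np.c_[m["region"].nonzero()[::-1]].mean(0),.022)[0,:2]) for m in masks_of(im,"pad_a")[:4]],key=lambda p:p[1]))
    t=np.arange(4)-1.5;d=(t@(pads-pads.mean(0)));print("spacing",np.hypot(*d)/5);d/=np.hypot(*d)
    print(np.round(pads,4).tolist(),"->",np.round(pads.mean(0)+.1*t[:,None]*d,4).tolist())
cv2.imwrite("pics/c.png",np.vstack([np.hstack(crops[:4]),np.hstack(crops[4:])]))
E
```

```text
scene 80 [0.436  0.2743] 158
scene 68 [ 0.3366 -0.276 ] 402
scene 56 [ 0.491  -0.0701] 706
scene 44 [0.4779 0.1173] 267
spacing 0.09917132014775933
[[0.6105, -0.1463], [0.6166, -0.0468], [0.623, 0.0523], [0.6277, 0.1507]] -> [[0.6107, -0.1473], [0.6165, -0.0474], [0.6224, 0.0524], [0.6282, 0.1522]]
top 80 [0.416  0.2621] 349
top 68 [ 0.3587 -0.2188] 1061
top 56 [ 0.4482 -0.1048] 1196
top 44 [0.449  0.0997] 1191
spacing 0.09972381617399917
[[0.6054, -0.1485], [0.6116, -0.0489], [0.618, 0.0501], [0.6235, 0.1503]] -> [[0.6055, -0.149], [0.6116, -0.0492], [0.6177, 0.0506], [0.6237, 0.1504]]
```

View pics/c.png

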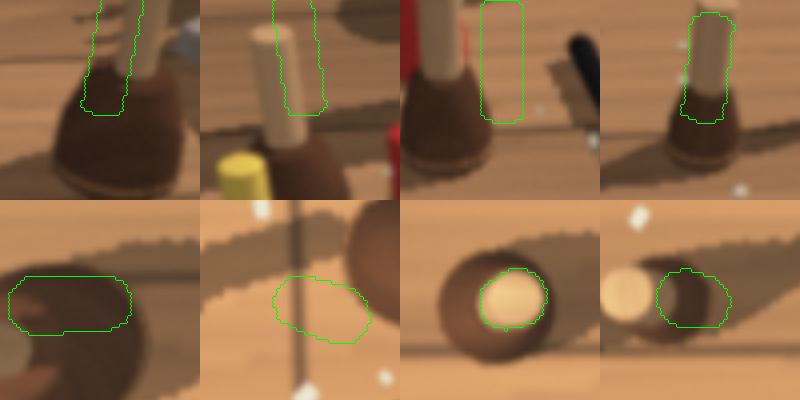

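The crops confirm each mallet's size class, but the colour fit slid off them. I'll fit a full silhouette to the network masks instead.

```bash
cat > fit2.py <<'E'
from h import *
from scipy.optimize import minimize
S={80:(.072,.15),68:(.064,.135),56:(.056,.12),44:(.048,.105)}
a=np.linspace(0,2*np.pi,40,endpoint=False);C=np.c_[np.cos(a),np.sin(a)]
def sil(im,xy,n,z0=0,st=None,f=4):
    h,H=S[n];R=n/2000;prof=[(0,R),(.35*h,R*.97),(.7*h,R*.75),(h,.014),(h,.012),(H,.012)]
    m=np.zeros((480*f,640*f),np.uint8)
    for (z1,r1),(z2,r2) in zip(prof,prof[1:]):
        q=proj(im,np.vstack([np.c_[C*r1+xy,np.full(40,z0+z1)],np.c_[C*r2+xy,np.full(40,z0+z2)]]),st).astype(np.float32)
        cv2.fillPoly(m,[np.round((cv2.convexHull(q)+.5)*f-.5).astype(np.int32)],1)
    return cv2.resize(m.astype(np.float32),(640,480),interpolation=cv2.INTER_AREA)
def fit(im,n,xy0,reg,z0=0,st=None):
    reg=reg.astype(np.float32)
    def cost(p):
        m=sil(im,p,n,z0,st);return 1-np.minimum(m,reg).sum()/np.maximum(m,reg).sum()
    x=minimize(cost,xy0,method="Nelder-Mead",options=dict(initial_simplex=np.array(xy0)+np.array([[0,0],[.008,0],[0,.008]]),xatol=2e-4,fatol=1e-4))
    return x.x,1-x.fun
def overlay(im,xys,z0=0,st=None,f=4,win=100):
    out=[]
    for n,xy in xys.items():
        o=cv2.resize(im["pixels"][:,:,::-1],None,fx=f,fy=f)
        m=cv2.resize((sil(im,xy,n,z0,st)>.5).astype(np.uint8),None,fx=f,fy=f)
        cv2.drawContours(o,cv2.findContours(m,0,2)[0],-1,(0,255,0),1)
        u,v=(proj(im,[*xy,z0+S[n][1]/2],st)[0]*f).astype(int);o=cv2.copyMakeBorder(o,win,win,win,win,0);out.append(o[v:v+2*win,u:u+2*win])
    return np.hstack(out)
E
python3 - <<'E'
from fit2 import *
px={"scene":{80:(453,201),68:(208,208),56:(283,221),44:(386,221)},"top":{80:(133,296),68:(453,306),56:(353,266),44:(230,265)}}
rows=[]
for nm in px:
    im=get_image(nm);ms=masks_of(im,"mallet_56");xs={}
    for n,p in px[nm].items():
        xy0=ray(im,p,S[n][1]*.45)[0,:2];b=[m for m in ms if np.hypot(*np.subtract(m["xy"],p))<12]
        if b: xs[n],i=fit(im,n,xy0,b[0]["region"]);print(nm,n,np.round(xs[n],4),round(i,3))
        else: xs[n]=xy0;print(nm,n,"raw",xy0)
    rows.append(overlay(im,xs))
cv2.imwrite("pics/c2.png",np.vstack(rows))
E
```

```text
scene 80 [0.3906 0.3105] 0.916
scene 68 [ 0.3712 -0.2833] 0.793
scene 56 [ 0.4458 -0.1022] 0.927
scene 44 [0.4488 0.1277] 0.927
top 80 [0.3958 0.3059] 0.935
top 68 [ 0.3757 -0.2869] 0.943
top 56 [ 0.4496 -0.105 ] 0.931
top 44 [0.4528 0.1235] 0.95
```

View pics/c2.png

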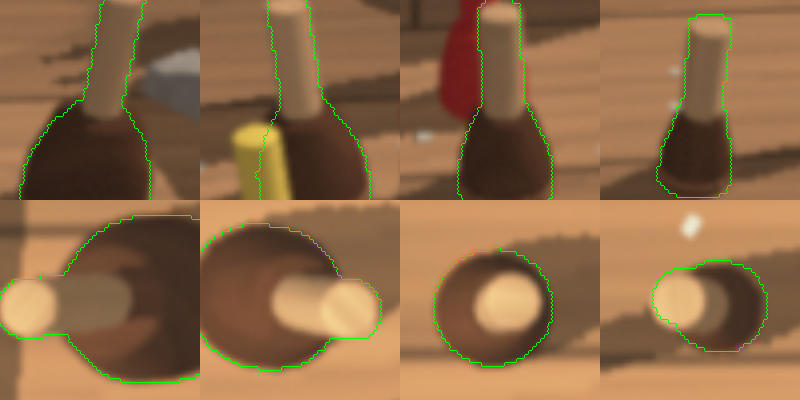

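The silhouettes match: IoU is over 0.91 except the partly hidden 68 in the scene view. The two views agree within 5 mm, so I'll average them. I go to mallet_68 first.

>>> play_rows(series=[{"fingers":-1,"dx":24,"dy":27,"turn":-0.08},{"dx":24,"dy":27,"turn":-0.08},{"dx":24,"dy":27,"turn":-0.08},{"dx":24,"dy":27},{"dx":24,"dy":27},{"dx":24,"dy":27},{"dx":24,"dy":27},{"dx":24,"dy":27},{"dx":24,"dy":27},{"dx":21,"dy":29},{},{}], squeeze=50)

```text
invalid input at $.series[0]: expected keys fingers, dx, dy, dz, turn
```

>>> play_rows(series=[{"fingers":-1,"dx":24,"dy":27,"dz":0,"turn":-0.08},{"fingers":-1,"dx":24,"dy":27,"dz":0,"turn":-0.08},{"fingers":-1,"dx":24,"dy":27,"dz":0,"turn":-0.08},{"fingers":-1,"dx":24,"dy":27,"dz":0,"turn":0},{"fingers":-1,"dx":24,"dy":27,"dz":0,"turn":0},{"fingers":-1,"dx":24,"dy":27,"dz":0,"turn":0},{"fingers":-1,"dx":24,"dy":27,"dz":0,"turn":0},{"fingers":-1,"dx":24,"dy":27,"dz":0,"turn":0},{"fingers":-1,"dx":24,"dy":27,"dz":0,"turn":0},{"fingers":-1,"dx":21,"dy":29,"dz":0,"turn":0},{"fingers":-1,"dx":0,"dy":0,"dz":0,"turn":0},{"fingers":-1,"dx":0,"dy":0,"dz":0,"turn":0}], squeeze=50)

```text
clock: 2.2
position: [0.3805, -0.2756, 0.2426]
ee_rot: [-0.001, -0.701, 0.713, -0.002]
contact_force: [-0.4, -0.9, 0.4]
width: 0.0857
```

```bash
cat > w.py <<'E'
import sys
from fit2 import *
n=int(sys.argv[1]);g=np.array([float(sys.argv[2]),float(sys.argv[3])])
st=get_state();im=get_image("wrist");print(np.round(st["position"],4),"proj",proj(im,[*g,S[n][1]],st))
ms=masks_of(im,"mallet_56")
for m in ms:
    r=sil(im,g,n,0,st)>.5
    if (r&m["region"]).sum()>.3*m["region"].sum():
        e=m["region"]; x,i=fit(im,n,g,e,0,st);print(round(m["p"],2),e.sum(),np.round(x,4),round(i,3))
save(im,f"pics/w{n}.png")
E
python3 w.py 68 .374 -.286
```

```text
[ 0.3805 -0.2756  0.2426] proj [[340.24887875 257.49986594]]
0.79 4351 [ 0.3765 -0.2835] 0.953
```

View pics/w68.png

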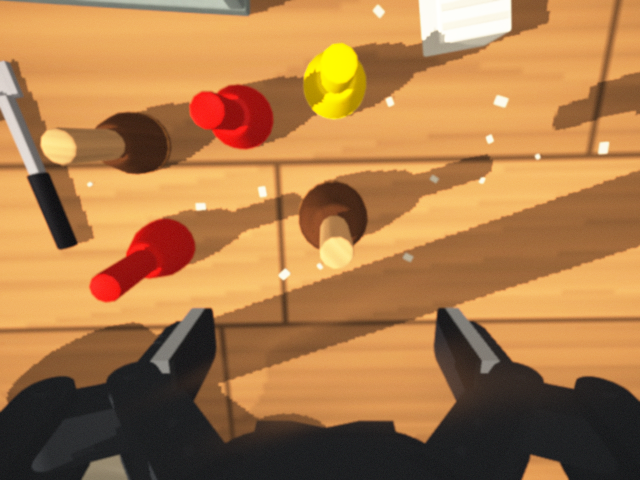

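The picture shows dark mallet_68 at (335,220), clear of the yellow at (335,80) and the red at (150,255). The wrist fit gives (0.3765, -0.2835), agreeing with the earlier fix to 3 mm.

>>> play_rows(series=[{"fingers":-1,"dx":-4,"dy":-8,"dz":0,"turn":0},{"fingers":-1,"dx":0,"dy":0,"dz":-25,"turn":0},{"fingers":-1,"dx":0,"dy":0,"dz":-30,"turn":0},{"fingers":-1,"dx":0,"dy":0,"dz":-30,"turn":0},{"fingers":-1,"dx":0,"dy":0,"dz":-30,"turn":0},{"fingers":-1,"dx":0,"dy":0,"dz":-15,"turn":0},{"fingers":-1,"dx":0,"dy":0,"dz":-10,"turn":0},{"fingers":-1,"dx":0,"dy":0,"dz":0,"turn":0},{"fingers":-1,"dx":0,"dy":0,"dz":0,"turn":0}])

```text
clock: 3.05
position: [0.3672, -0.3022, 0.0989]
ee_rot: [-0.004, -0.693, 0.721, -0.007]
contact_force: [-0.1, -0.5, -0.1]
width: 0.0854
```

>>> play_rows(series=[{"fingers":-1,"dx":3,"dy":6,"dz":0,"turn":0},{"fingers":-1,"dx":0,"dy":0,"dz":0,"turn":0}])

```text
clock: 3.22
position: [0.3697, -0.2986, 0.0998]
ee_rot: [-0.004, -0.692, 0.722, -0.008]
contact_force: [0.1, 0.4, 0.6]
width: 0.0854
```

>>> play_rows(series=[{"fingers":-1,"dx":0,"dy":0,"dz":0,"turn":0}])

```text
clock: 3.3
position: [0.3701, -0.2994, 0.1007]
ee_rot: [-0.004, -0.691, 0.722, -0.009]
contact_force: [-0.3, -0.8, 0.8]
width: 0.0858
```

>>> play_rows(series=[{"fingers":-1,"dx":4,"dy":9,"dz":-3,"turn":0},{"fingers":-1,"dx":2,"dy":6,"dz":-3,"turn":0},{"fingers":-1,"dx":0,"dy":1,"dz":-1,"turn":0}])

```text
clock: 3.55
position: [0.3779, -0.2834, 0.0955]
ee_rot: [-0.004, -0.691, 0.723, -0.012]
contact_force: [0.8, -1.1, -0.9]
width: 0.0855
```

>>> play_rows(series=[{"fingers":-1,"dx":0,"dy":0,"dz":-1,"turn":0}])

```text
clock: 3.63
position: [0.3782, -0.2825, 0.0946]
ee_rot: [-0.004, -0.692, 0.722, -0.012]
contact_force: [-0.4, 0.1, 0.2]
width: 0.0852
```

>>> play_rows(series=[{"fingers":1,"dx":0,"dy":0,"dz":0,"turn":0},{"fingers":1,"dx":0,"dy":0,"dz":0,"turn":0},{"fingers":1,"dx":0,"dy":0,"dz":0,"turn":0},{"fingers":1,"dx":0,"dy":0,"dz":0,"turn":0},{"fingers":1,"dx":0,"dy":0,"dz":0,"turn":0},{"fingers":1,"dx":0,"dy":0,"dz":0,"turn":0}])

```text
clock: 4.13
position: [0.3786, -0.2821, 0.0947]
ee_rot: [-0.004, -0.692, 0.721, -0.012]
contact_force: [-0.0, 0.7, 0.9]
width: 0.0225
```

```bash
cat > t.py <<'E'
from h import *
from scipy.spatial.transform import Rotation as R
s=get_state();w=s["ee_rot"];M=R.from_quat([w[1],w[2],w[3],w[0]]).as_matrix()
print("pos",np.round(s["position"],4),"z axis",np.round(M[:,2],4),"xaxis",np.round(M[:,0],3),"w",round(float(s["width"]),4),"q",np.round(s["qpos"],3),"qd",np.round(s["qd"],3),"F",np.round(s["contact_force"],1),"t",s["clock"])
E
python3 t.py
```

```text
pos [ 0.3786 -0.2821  0.0947] z axis [ 0.0102 -0.0232 -0.9997] xaxis [-0.041 -0.999  0.023] w 0.0225 q [-0.781  0.251  1.956 -0.012  0.911  0.838] qd [-0.003  0.001  0.    -0.     0.001 -0.002] F [-0.   0.7  0.9] t 4.1333
```

>>> play_rows(series=[{"fingers":1,"dx":0,"dy":0,"dz":10,"turn":0},{"fingers":1,"dx":0,"dy":0,"dz":25,"turn":0},{"fingers":1,"dx":0,"dy":0,"dz":30,"turn":0},{"fingers":1,"dx":0,"dy":0,"dz":30,"turn":0},{"fingers":1,"dx":0,"dy":0,"dz":30,"turn":0},{"fingers":1,"dx":0,"dy":0,"dz":20,"turn":0},{"fingers":1,"dx":0,"dy":0,"dz":10,"turn":0},{"fingers":1,"dx":0,"dy":0,"dz":0,"turn":0}])

```text
clock: 4.8
position: [0.3726, -0.2773, 0.2503]
ee_rot: [-0.004, -0.692, 0.722, -0.003]
contact_force: [1.1, -0.8, -3.2]
width: 0.0226
```

```bash
python3 t.py
```

```text
pos [ 0.3726 -0.2773  0.2503] z axis [-0.0026 -0.0098 -0.9999] xaxis [-0.043 -0.999  0.01 ] w 0.0226 q [-0.783  0.101  1.712 -0.009  1.324  0.833] qd [-0.005  0.001  0.016  0.002 -0.009  0.001] F [ 1.1 -0.8 -3.2] t 4.8
```

>>> play_rows(series=[{"fingers":1,"dx":12,"dy":12,"dz":0,"turn":0},{"fingers":1,"dx":22,"dy":21,"dz":0,"turn":0},{"fingers":1,"dx":25,"dy":24,"dz":0,"turn":0},{"fingers":1,"dx":25,"dy":24,"dz":0,"turn":0},{"fingers":1,"dx":25,"dy":24,"dz":0,"turn":0},{"fingers":1,"dx":25,"dy":24,"dz":0,"turn":0},{"fingers":1,"dx":25,"dy":24,"dz":0,"turn":0},{"fingers":1,"dx":25,"dy":24,"dz":0,"turn":0},{"fingers":1,"dx":20,"dy":20,"dz":0,"turn":0},{"fingers":1,"dx":12,"dy":10,"dz":0,"turn":0},{"fingers":1,"dx":5,"dy":5,"dz":0,"turn":0},{"fingers":1,"dx":0,"dy":0,"dz":0,"turn":0}])

```text
clock: 5.8
position: [0.5933, -0.0532, 0.2313]
ee_rot: [-0.012, -0.689, 0.725, 0.01]
contact_force: [-0.3, -0.3, -2.9]
width: 0.0228
```

```bash
python3 t.py
```

```text
pos [ 0.5933 -0.0532  0.2313] z axis [-0.0316 -0.0024 -0.9995] xaxis [-0.05  -0.999  0.004] w 0.0228 q [-0.201  0.33   1.454 -0.009  1.389  1.422] qd [-0.002  0.018  0.021 -0.032  0.007 -0.007] F [-0.3 -0.3 -2.9] t 5.8
```

>>> play_rows(series=[{"fingers":1,"dx":8,"dy":2,"dz":-8,"turn":0},{"fingers":1,"dx":8,"dy":2,"dz":-20,"turn":0},{"fingers":1,"dx":5,"dy":1,"dz":-25,"turn":0},{"fingers":1,"dx":0,"dy":0,"dz":-20,"turn":0},{"fingers":1,"dx":0,"dy":0,"dz":-12,"turn":0},{"fingers":1,"dx":0,"dy":0,"dz":-6,"turn":0},{"fingers":1,"dx":0,"dy":0,"dz":0,"turn":0}])

```text
clock: 6.38
position: [0.6098, -0.0571, 0.1332]
ee_rot: [-0.016, -0.686, 0.728, 0.01]
contact_force: [-0.8, 1.0, -3.0]
width: 0.0231
```

```bash
python3 t.py
```

```text
pos [ 0.6098 -0.0571  0.1332] z axis [-0.0375 -0.0072 -0.9993] xaxis [-0.059 -0.998  0.009] w 0.0231 q [-0.198  0.425  1.557 -0.016  1.194  1.437] qd [-0.02   0.001  0.011 -0.008  0.004 -0.001] F [-0.8  1.  -3. ] t 6.3833
```

>>> play_rows(series=[{"fingers":1,"dx":5,"dy":4,"dz":-3,"turn":0},{"fingers":1,"dx":5,"dy":4,"dz":-4,"turn":0},{"fingers":1,"dx":1,"dy":1,"dz":-3,"turn":0},{"fingers":1,"dx":0,"dy":0,"dz":-1,"turn":0}])

```text
clock: 6.72
position: [0.6225, -0.0499, 0.1235]
ee_rot: [-0.015, -0.684, 0.729, 0.009]
contact_force: [0.2, 0.1, -3.6]
width: 0.0228
```

```bash
python3 t.py
```

```text
pos [ 0.6225 -0.0499  0.1235] z axis [-0.0339 -0.0084 -0.9994] xaxis [-0.062 -0.998  0.01 ] w 0.0228 q [-0.183  0.448  1.544 -0.016  1.181  1.456] qd [ 0.005  0.009 -0.003  0.003 -0.027  0.   ] F [ 0.2  0.1 -3.6] t 6.7167
```

>>> play_rows(series=[{"fingers":1,"dx":-2,"dy":0,"dz":-3,"turn":0},{"fingers":1,"dx":0,"dy":0,"dz":-2,"turn":0},{"fingers":1,"dx":0,"dy":0,"dz":-1,"turn":0},{"fingers":1,"dx":0,"dy":0,"dz":0,"turn":0}])

```text
clock: 7.05
position: [0.6214, -0.0495, 0.1183]
ee_rot: [-0.014, -0.685, 0.728, 0.007]
contact_force: [-0.3, 0.6, -3.4]
width: 0.0225
```

```bash
python3 t.py
```

```text
pos [ 0.6214 -0.0495  0.1183] z axis [-0.0311 -0.0092 -0.9995] xaxis [-0.061 -0.998  0.011] w 0.0225 q [-0.183  0.45   1.556 -0.016  1.165  1.456] qd [ 0.003 -0.005 -0.001 -0.002 -0.003  0.002] F [-0.3  0.6 -3.4] t 7.05
```

>>> play_rows(series=[{"fingers":1,"dx":0,"dy":0,"dz":-1.5,"turn":0},{"fingers":1,"dx":0,"dy":0,"dz":-1.5,"turn":0}])

```text
clock: 7.22
position: [0.6217, -0.0495, 0.1171]
ee_rot: [-0.014, -0.685, 0.728, 0.007]
contact_force: [-3.2, 1.2, 9.7]
width: 0.0227
```

>>> play_rows(series=[{"fingers":0.3,"dx":0,"dy":0,"dz":0,"turn":0},{"fingers":0.0,"dx":0,"dy":0,"dz":0,"turn":0},{"fingers":-0.3,"dx":0,"dy":0,"dz":0,"turn":0},{"fingers":-0.5,"dx":0,"dy":0,"dz":0,"turn":0}])

```text
clock: 7.55
position: [0.6234, -0.05, 0.1196]
ee_rot: [-0.012, -0.685, 0.728, 0.004]
contact_force: [-0.1, 1.1, -0.2]
width: 0.0631
```

```bash
python3 t.py
```

```text
pos [ 0.6234 -0.05    0.1196] z axis [-0.024  -0.0108 -0.9997] xaxis [-0.061 -0.998  0.012] w 0.0631 q [-0.183  0.448  1.555 -0.016  1.16   1.456] qd [-0.001 -0.002 -0.004  0.001 -0.003 -0.001] F [-0.1  1.1 -0.2] t 7.55
```

>>> play_rows(series=[{"fingers":-1,"dx":0,"dy":0,"dz":10,"turn":0},{"fingers":-1,"dx":0,"dy":0,"dz":25,"turn":0},{"fingers":-1,"dx":0,"dy":0,"dz":30,"turn":0},{"fingers":-1,"dx":0,"dy":0,"dz":35,"turn":0},{"fingers":-1,"dx":0,"dy":0,"dz":30,"turn":0},{"fingers":-1,"dx":-16,"dy":20,"dz":0,"turn":0},{"fingers":-1,"dx":-22,"dy":33,"dz":0,"turn":0},{"fingers":-1,"dx":-22,"dy":33,"dz":0,"turn":0},{"fingers":-1,"dx":-22,"dy":33,"dz":0,"turn":0},{"fingers":-1,"dx":-22,"dy":33,"dz":0,"turn":0},{"fingers":-1,"dx":-22,"dy":33,"dz":0,"turn":0},{"fingers":-1,"dx":-22,"dy":33,"dz":0,"turn":0},{"fingers":-1,"dx":-22,"dy":33,"dz":0,"turn":0},{"fingers":-1,"dx":-22,"dy":33,"dz":0,"turn":0},{"fingers":-1,"dx":-16,"dy":30,"dz":0,"turn":0},{"fingers":-1,"dx":-8,"dy":15,"dz":0,"turn":0},{"fingers":-1,"dx":0,"dy":0,"dz":0,"turn":0}])

```text
clock: 8.97
position: [0.3979, 0.2884, 0.2694]
ee_rot: [-0.004, -0.682, 0.731, -0.001]
contact_force: [-0.4, -0.3, -0.1]
width: 0.0854
```

```bash
python3 t.py; cat > chk.py <<'E'
import sys
from fit2 import *
P={80:(.607,-.148),68:(.613,-.0485),56:(.619,.0512),44:(.625,.151)}
ns=[int(x) for x in sys.argv[2:]];rows=[]
for nm in ("top","scene"):
    im=get_image(nm);ms=masks_of(im,"mallet_56");xs={}
    for n in ns:
        r=sil(im,P[n],n,.022)>.5;b=sorted(ms,key=lambda m:-(m["region"]&r).sum()/(m["region"]|r).sum())
        xs[n],i=fit(im,n,P[n],b[0]["region"],.022) if b else (P[n],0);print(nm,n,np.round(xs[n],4),"err mm",np.round((xs[n]-np.array(P[n]))*1000,1),round(i,3))
    rows.append(overlay(im,xs,.022))
    if nm=="top":
        for m in masks_of(im,"pad_a"): print("pad",np.round(ray(im,np.c_[m["region"].nonzero()[::-1]].mean(0),.022)[0,:2],4),m["region"].sum())
cv2.imwrite(f"pics/chk{sys.argv[1]}.png",np.vstack(rows))
E
python3 chk.py 1 68; python3 w.py 80 .394 .307
```

```text
pos [0.3979 0.2884 0.2694] z axis [-0.0046 -0.0058 -1.    ] xaxis [-0.069 -0.998  0.006] w 0.0854 q [ 0.488  0.138  1.62  -0.003  1.391  2.128] qd [ 0.016 -0.016 -0.008 -0.034  0.007 -0.01 ] F [-0.4 -0.3 -0.1] t 8.9667
top 68 [ 0.617  -0.0518] err mm [ 4.  -3.3] 0.94
pad [ 0.5945 -0.0429] 389
pad [0.6182 0.0509] 1519
pad [ 0.6052 -0.148 ] 1437
pad [0.6242 0.1505] 1454
scene 68 [ 0.6122 -0.0488] err mm [-0.8 -0.3] 0.94
[0.4008 0.2846 0.2686] proj [[292.72629785 254.6215628 ]]
0.78 5188 [0.3969 0.3068] 0.962
```

mallet_68 stands on its pad; the two views' errors bracket zero, averaging about 2 mm. The wrist fit puts mallet_80 at (0.397, 0.307).

>>> play_rows(series=[{"fingers":-1,"dx":-2,"dy":12,"dz":-8,"turn":0},{"fingers":-1,"dx":-1,"dy":8,"dz":-20,"turn":0},{"fingers":-1,"dx":0,"dy":2,"dz":-30,"turn":0},{"fingers":-1,"dx":0,"dy":0,"dz":-30,"turn":0},{"fingers":-1,"dx":0,"dy":0,"dz":-25,"turn":0},{"fingers":-1,"dx":0,"dy":0,"dz":-10,"turn":0},{"fingers":-1,"dx":0,"dy":0,"dz":0,"turn":0}])

```text
clock: 9.9
position: [0.4011, 0.3074, 0.1389]
ee_rot: [-0.002, -0.675, 0.737, -0.001]
contact_force: [-1.0, -0.7, -0.7]
width: 0.0855
```

```bash
python3 t.py
```

```text
pos [0.4011 0.3074 0.1389] z axis [-0.0011 -0.0043 -1.    ] xaxis [-0.088 -0.996  0.004] w 0.0855 q [ 0.518  0.257  1.809 -0.004  1.078  2.179] qd [-0.     0.02   0.011  0.002 -0.001  0.007] F [-1.  -0.7 -0.7] t 9.9
```

>>> play_rows(series=[{"fingers":-1,"dx":-3,"dy":0,"dz":-15,"turn":0.05},{"fingers":-1,"dx":-1,"dy":0,"dz":-12,"turn":0.03},{"fingers":-1,"dx":0,"dy":0,"dz":-4,"turn":0},{"fingers":-1,"dx":0,"dy":0,"dz":0,"turn":0}])

```text
clock: 10.23
position: [0.3982, 0.3081, 0.1061]
ee_rot: [-0.002, -0.704, 0.71, -0.001]
contact_force: [-0.1, -0.0, 0.5]
width: 0.0855
```

```bash
python3 t.py
```

```text
pos [0.3982 0.3081 0.1061] z axis [-0.0016 -0.0037 -1.    ] xaxis [-0.008 -1.     0.004] w 0.0855 q [ 0.522  0.29   1.858 -0.003  0.997  2.103] qd [-0.001  0.002 -0.011  0.003  0.003 -0.   ] F [-0.1 -0.   0.5] t 10.2333
```

>>> play_rows(series=[{"fingers":1,"dx":0,"dy":0,"dz":0,"turn":0},{"fingers":1,"dx":0,"dy":0,"dz":0,"turn":0},{"fingers":1,"dx":0,"dy":0,"dz":0,"turn":0},{"fingers":1,"dx":0,"dy":0,"dz":0,"turn":0},{"fingers":1,"dx":0,"dy":0,"dz":0,"turn":0},{"fingers":1,"dx":0,"dy":0,"dz":0,"turn":0},{"fingers":1,"dx":0,"dy":0,"dz":10,"turn":0},{"fingers":1,"dx":0,"dy":0,"dz":25,"turn":0},{"fingers":1,"dx":0,"dy":0,"dz":30,"turn":0},{"fingers":1,"dx":0,"dy":0,"dz":30,"turn":0},{"fingers":1,"dx":0,"dy":0,"dz":30,"turn":0},{"fingers":1,"dx":0,"dy":0,"dz":30,"turn":0},{"fingers":1,"dx":0,"dy":0,"dz":25,"turn":0},{"fingers":1,"dx":0,"dy":0,"dz":15,"turn":0},{"fingers":1,"dx":0,"dy":0,"dz":5,"turn":0}], squeeze=60)

```text
clock: 11.48
position: [0.3936, 0.3055, 0.319]
ee_rot: [-0.004, -0.703, 0.711, 0.0]
contact_force: [1.1, 0.0, -3.1]
width: 0.0228
```

```bash
python3 t.py
```

```text
pos [0.3936 0.3055 0.319 ] z axis [-0.0067 -0.0059 -1.    ] xaxis [-0.012 -1.     0.006] w 0.0228 q [ 5.220e-01  1.280e-01  1.510e+00 -2.000e-03  1.512e+00  2.105e+00] qd [ 0.001 -0.036 -0.123  0.001  0.148 -0.001] F [ 1.1  0.  -3.1] t 11.4833
```

>>> play_rows(series=[{"fingers":1,"dx":6,"dy":-12,"dz":0,"turn":0},{"fingers":1,"dx":12,"dy":-24,"dz":0,"turn":0},{"fingers":1,"dx":14,"dy":-29,"dz":1,"turn":0},{"fingers":1,"dx":14,"dy":-29,"dz":1,"turn":0},{"fingers":1,"dx":14,"dy":-29,"dz":1,"turn":0},{"fingers":1,"dx":14,"dy":-29,"dz":1,"turn":0},{"fingers":1,"dx":14,"dy":-29,"dz":1,"turn":0},{"fingers":1,"dx":14,"dy":-29,"dz":1,"turn":0},{"fingers":1,"dx":14,"dy":-29,"dz":1,"turn":0},{"fingers":1,"dx":14,"dy":-29,"dz":1,"turn":0},{"fingers":1,"dx":14,"dy":-29,"dz":1,"turn":0},{"fingers":1,"dx":14,"dy":-29,"dz":1,"turn":0},{"fingers":1,"dx":14,"dy":-29,"dz":1,"turn":0},{"fingers":1,"dx":14,"dy":-29,"dz":1,"turn":0},{"fingers":1,"dx":14,"dy":-29,"dz":1,"turn":0},{"fingers":1,"dx":12,"dy":-20,"dz":0,"turn":0},{"fingers":1,"dx":8,"dy":-10,"dz":0,"turn":0},{"fingers":1,"dx":4,"dy":-5,"dz":0,"turn":0},{"fingers":1,"dx":0,"dy":0,"dz":0,"turn":0}])

```text
clock: 13.07
position: [0.613, -0.1646, 0.3191]
ee_rot: [-0.011, -0.704, 0.71, 0.014]
contact_force: [-0.3, 0.1, -3.3]
width: 0.0228
```

```bash
python3 t.py
```

```text
pos [ 0.613  -0.1646  0.3191] z axis [-0.0352  0.0048 -0.9994] xaxis [-0.009 -1.    -0.005] w 0.0228 q [-0.367  0.359  1.196 -0.008  1.621  1.212] qd [-0.008  0.01   0.018  0.013  0.019  0.004] F [-0.3  0.1 -3.3] t 13.0667
```

>>> play_rows(series=[{"fingers":1,"dx":0,"dy":8,"dz":0,"turn":0},{"fingers":1,"dx":0,"dy":7,"dz":-10,"turn":0},{"fingers":1,"dx":0,"dy":1,"dz":-25,"turn":0},{"fingers":1,"dx":0,"dy":0,"dz":-30,"turn":0},{"fingers":1,"dx":0,"dy":0,"dz":-30,"turn":0},{"fingers":1,"dx":0,"dy":0,"dz":-20,"turn":0},{"fingers":1,"dx":0,"dy":0,"dz":-8,"turn":0},{"fingers":1,"dx":0,"dy":0,"dz":0,"turn":0}])

```text
clock: 13.73
position: [0.6069, -0.1325, 0.1939]
ee_rot: [-0.008, -0.707, 0.707, 0.018]
contact_force: [-0.0, 1.4, -2.6]
width: 0.0227
```

```bash
python3 t.py
```

```text
pos [ 0.6069 -0.1325  0.1939] z axis [-0.0369  0.0132 -0.9992] xaxis [-0.    -1.    -0.013] w 0.0227 q [-3.270e-01  3.940e-01  1.448e+00  1.000e-03  1.338e+00  1.244e+00] qd [ 0.026 -0.013  0.019  0.008  0.013  0.008] F [-0.   1.4 -2.6] t 13.7333
```

>>> play_rows(series=[{"fingers":1,"dx":3,"dy":-8,"dz":0,"turn":0},{"fingers":1,"dx":2,"dy":-6,"dz":0,"turn":0},{"fingers":1,"dx":0,"dy":0,"dz":0,"turn":0},{"fingers":1,"dx":0,"dy":0,"dz":0,"turn":0}])

```text
clock: 14.07
position: [0.6139, -0.1458, 0.1986]
ee_rot: [0.007, 0.708, -0.706, -0.015]
contact_force: [-0.2, 0.4, -1.9]
width: 0.0227
```

```bash
python3 t.py
```

```text
pos [ 0.6139 -0.1458  0.1986] z axis [-0.0311  0.0116 -0.9994] xaxis [ 0.002 -1.    -0.012] w 0.0227 q [-0.344  0.402  1.423  0.     1.35   1.224] qd [-0.009 -0.005 -0.034 -0.008  0.002 -0.004] F [-0.2  0.4 -1.9] t 14.0667
```

>>> play_rows(series=[{"fingers":1,"dx":0,"dy":-2,"dz":-15,"turn":0},{"fingers":1,"dx":0,"dy":-1,"dz":-20,"turn":0},{"fingers":1,"dx":0,"dy":0,"dz":-12,"turn":0},{"fingers":1,"dx":0,"dy":0,"dz":-6,"turn":0},{"fingers":1,"dx":0,"dy":0,"dz":0,"turn":0}])

```text
clock: 14.48
position: [0.6188, -0.1522, 0.1516]
ee_rot: [0.003, 0.707, -0.707, -0.008]
contact_force: [-0.7, -0.1, -4.2]
width: 0.0227
```

```bash
python3 t.py
```

```text
pos [ 0.6188 -0.1522  0.1516] z axis [-0.0158  0.0065 -0.9999] xaxis [ 0.    -1.    -0.006] w 0.0227 q [-3.510e-01  4.350e-01  1.490e+00  1.000e-03  1.233e+00  1.220e+00] qd [-0.005 -0.009 -0.021 -0.     0.01   0.   ] F [-0.7 -0.1 -4.2] t 14.4833
```

>>> play_rows(series=[{"fingers":1,"dx":-5,"dy":2,"dz":-4,"turn":0},{"fingers":1,"dx":-3,"dy":0,"dz":-5,"turn":0},{"fingers":1,"dx":0,"dy":0,"dz":-3,"turn":0},{"fingers":1,"dx":0,"dy":0,"dz":0,"turn":0}])

```text
clock: 14.82
position: [0.6115, -0.1507, 0.1417]
ee_rot: [-0.002, -0.707, 0.707, 0.006]
contact_force: [0.4, -1.2, -4.0]
width: 0.0226
```

```bash
python3 t.py
```

```text
pos [ 0.6115 -0.1507  0.1417] z axis [-0.0113  0.005  -0.9999] xaxis [-0.    -1.    -0.005] w 0.0226 q [-3.530e-01  4.300e-01  1.525e+00  1.000e-03  1.199e+00  1.218e+00] qd [-0.002 -0.013  0.    -0.004  0.005 -0.   ] F [ 0.4 -1.2 -4. ] t 14.8167
```

>>> play_rows(series=[{"fingers":1,"dx":-1,"dy":1,"dz":-5,"turn":0},{"fingers":1,"dx":0,"dy":0,"dz":-4,"turn":0},{"fingers":1,"dx":0,"dy":0,"dz":-2,"turn":0},{"fingers":1,"dx":0,"dy":0,"dz":-1,"turn":0}])

```text
clock: 15.15
position: [0.6112, -0.15, 0.1313]
ee_rot: [-0.002, -0.707, 0.707, 0.004]
contact_force: [-3.7, 0.1, 9.7]
width: 0.0229
```

```bash
python3 t.py
```

```text
pos [ 0.6112 -0.15    0.1313] z axis [-0.0078  0.0035 -1.    ] xaxis [-0.    -1.    -0.003] w 0.0229 q [-3.510e-01  4.360e-01  1.543e+00  1.000e-03  1.171e+00  1.219e+00] qd [-0.    -0.004  0.005 -0.001 -0.013  0.001] F [-3.7  0.1  9.7] t 15.15
```

>>> play_rows(series=[{"fingers":0.3,"dx":0,"dy":0,"dz":0,"turn":0},{"fingers":0.0,"dx":0,"dy":0,"dz":0,"turn":0},{"fingers":-0.3,"dx":0,"dy":0,"dz":0,"turn":0},{"fingers":-0.4,"dx":0,"dy":0,"dz":0,"turn":0},{"fingers":-0.4,"dx":0,"dy":0,"dz":10,"turn":0},{"fingers":-0.4,"dx":0,"dy":0,"dz":25,"turn":0},{"fingers":-0.4,"dx":0,"dy":0,"dz":30,"turn":0},{"fingers":-0.4,"dx":0,"dy":0,"dz":35,"turn":0},{"fingers":-1,"dx":0,"dy":0,"dz":30,"turn":0},{"fingers":-1,"dx":-12,"dy":3,"dz":0,"turn":0},{"fingers":-1,"dx":-24,"dy":7,"dz":0,"turn":0},{"fingers":-1,"dx":-28,"dy":8,"dz":0,"turn":0},{"fingers":-1,"dx":-28,"dy":8,"dz":0,"turn":0},{"fingers":-1,"dx":-28,"dy":8,"dz":0,"turn":0},{"fingers":-1,"dx":-22,"dy":6,"dz":0,"turn":0},{"fingers":-1,"dx":-10,"dy":3,"dz":0,"turn":0},{"fingers":-1,"dx":0,"dy":0,"dz":0,"turn":0}])

```text
clock: 16.57
position: [0.4568, -0.1061, 0.2786]
ee_rot: [-0.003, 0.707, -0.707, 0.004]
contact_force: [0.3, 0.0, -0.4]
width: 0.0857
```

```bash
python3 t.py; python3 chk.py 2 80 68; python3 w.py 56 .449 -.104
```

```text
pos [ 0.4568 -0.1061  0.2786] z axis [ 0.0098 -0.0026 -0.9999] xaxis [-0.    -1.     0.003] w 0.0857 q [-3.780e-01  8.900e-02  1.655e+00  1.000e-03  1.388e+00  1.193e+00] qd [ 0.    -0.014 -0.015  0.001 -0.015  0.   ] F [ 0.3  0.  -0.4] t 16.5667
top 80 [ 0.607 -0.148] err mm [0. 0.] 0.0
top 68 [ 0.6184 -0.0509] err mm [ 5.4 -2.4] 0.88
pad [0.6187 0.0508] 1476
pad [0.624  0.1506] 1453
pad [ 0.5963 -0.0278] 330
scene 80 [ 0.6014 -0.1502] err mm [-5.6 -2.2] 0.924
scene 68 [ 0.6123 -0.0488] err mm [-0.7 -0.3] 0.93
[ 0.46   -0.1074  0.2775] proj [[320.40961008 245.07096758]]
0.77 2515 [ 0.4491 -0.1025] 0.954
```

View pics/w56.png

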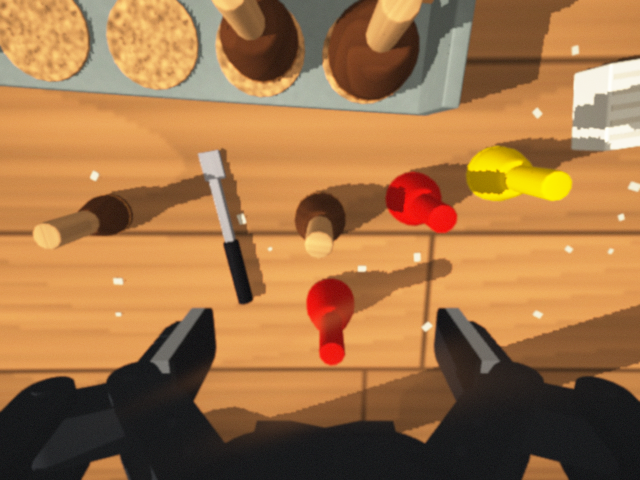

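View pics/chk2.png

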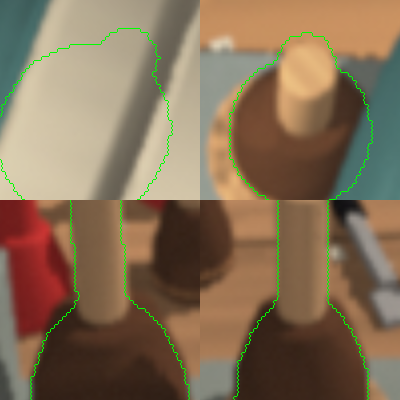

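The wrist view shows mallet_56 at (320,225), with red look-alikes at (415,200) and (330,310). 80 and 68 stand on their pads, but may be a few mm too far along +x, so I'll measure that in this same view.

```bash
cat > rel.py <<'E'
import sys
from fit2 import *
# wrist-only relative check: pads (conic fit of cork masks) and placed mallets
def look(ns,out,show=True):
    st=get_state();im=get_image("wrist");P={80:(.607,-.148),68:(.613,-.0485),56:(.619,.0512),44:(.625,.151)}
    for m in masks_of(im,"pad_a"):
        r=m["region"];v,u=r.nonzero();edge=u.min()<2 or v.min()<2 or u.max()>637 or v.max()>477
        w=ray(im,np.c_[u,v].astype(float),.022,st)[:,:2].astype(np.float32);c,rad=cv2.minEnclosingCircle(w)
        print("pad mean",np.round(w.mean(0),4),"circ",np.round(c,4),round(rad,4),"cut" if edge else "",r.sum())
    ms=masks_of(im,"mallet_56");o=cv2.resize(im["pixels"][:,:,::-1],None,fx=2,fy=2)
    for n in ns:
        s=sil(im,P[n],n,.022,st)>.5;b=max(ms,key=lambda m:(m["region"]&s).sum()/(m["region"]|s).sum())
        x,i=fit(im,n,P[n],b["region"],.022,st);print("mallet",n,np.round(x,4),round(i,3))
        cv2.polylines(o,[np.int32(2*proj(im,np.c_[C*n/2000+x,np.full(40,.022)],st))],1,(0,255,0),1)
    for p in P.values(): cv2.polylines(o,[np.int32(2*proj(im,np.c_[C*.042+p,np.full(40,.022)],st))],1,(255,0,0),1)
    cv2.imwrite(out,cv2.resize(o[:int(sys.argv[2])],(800,int(sys.argv[2])*800//1280)))
look([int(x) for x in sys.argv[3:]],sys.argv[1])
E
python3 rel.py pics/rel1.png 260 80 68
```

```text
pad mean [0.6187 0.149 ] circ [0.6232 0.1499] 0.0425 cut 6217
pad mean [ 0.5918 -0.118 ] circ [ 0.5995 -0.1366] 0.0396  573
pad mean [ 0.5915 -0.0469] circ [ 0.611  -0.0471] 0.042  1688
pad mean [0.6164 0.0516] circ [0.6178 0.0515] 0.0427 cut 6831
mallet 80 [ 0.6068 -0.1501] 0.974
mallet 68 [ 0.6167 -0.0498] 0.985
```

View pics/rel1.png

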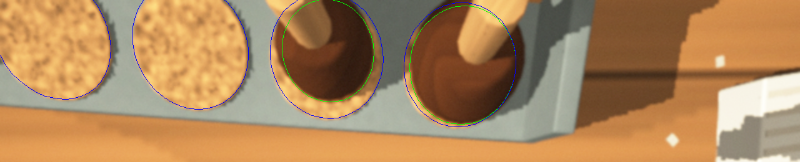

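Against the pads in this view, 80 is about 2 mm off and 68 about 5 mm off, both within tolerance. Now mallet_56 at (0.449, -0.103).

>>> play_rows(series=[{"fingers":-0.4,"dx":-5,"dy":2,"dz":0,"turn":0},{"fingers":-0.4,"dx":-3,"dy":1,"dz":-15,"turn":0},{"fingers":-0.4,"dx":0,"dy":0,"dz":-28,"turn":0},{"fingers":-0.4,"dx":0,"dy":0,"dz":-30,"turn":0},{"fingers":-0.4,"dx":0,"dy":0,"dz":-25,"turn":0},{"fingers":-0.4,"dx":0,"dy":0,"dz":-12,"turn":0},{"fingers":-0.4,"dx":0,"dy":0,"dz":0,"turn":0}])

```text
clock: 17.65
position: [0.4508, -0.1038, 0.1644]
ee_rot: [-0.003, 0.707, -0.707, 0.006]
contact_force: [-0.1, -0.2, -0.3]
width: 0.0598
```

```bash
python3 t.py
```

```text
pos [ 0.4508 -0.1038  0.1644] z axis [ 0.0126 -0.0037 -0.9999] xaxis [ 0.    -1.     0.004] w 0.0598 q [-3.780e-01  1.620e-01  1.867e+00  1.000e-03  1.100e+00  1.192e+00] qd [-0.    -0.003  0.001 -0.001  0.013 -0.   ] F [-0.1 -0.2 -0.3] t 17.65
```

Well aligned. Down 80 mm.

>>> play_rows(series=[{"fingers":-0.4,"dx":0,"dy":0,"dz":-15,"turn":0},{"fingers":-0.4,"dx":0,"dy":0,"dz":-25,"turn":0},{"fingers":-0.4,"dx":0,"dy":0,"dz":-20,"turn":0},{"fingers":-0.4,"dx":0,"dy":0,"dz":-12,"turn":0},{"fingers":-0.4,"dx":0,"dy":0,"dz":-4,"turn":0},{"fingers":-0.4,"dx":0,"dy":0,"dz":0,"turn":0}])

```text
clock: 18.15
position: [0.4532, -0.1045, 0.0898]
ee_rot: [-0.004, 0.707, -0.707, 0.009]
contact_force: [0.3, 0.3, 0.1]
width: 0.06
```

```bash
python3 t.py
```

```text
pos [ 0.4532 -0.1045  0.0898] z axis [ 0.0187 -0.0061 -0.9998] xaxis [ 0.    -1.     0.006] w 0.06 q [-0.377  0.249  1.975  0.002  0.898  1.192] qd [ 0.001 -0.003 -0.011 -0.001  0.012 -0.   ] F [0.3 0.3 0.1] t 18.15
```

>>> play_rows(series=[{"fingers":-0.4,"dx":-3,"dy":0,"dz":-4,"turn":0},{"fingers":-0.4,"dx":-1,"dy":0,"dz":-2,"turn":0},{"fingers":1,"dx":0,"dy":0,"dz":0,"turn":0},{"fingers":1,"dx":0,"dy":0,"dz":0,"turn":0},{"fingers":1,"dx":0,"dy":0,"dz":0,"turn":0},{"fingers":1,"dx":0,"dy":0,"dz":0,"turn":0},{"fingers":1,"dx":0,"dy":0,"dz":0,"turn":0}])

```text
clock: 18.73
position: [0.4517, -0.1056, 0.0877]
ee_rot: [-0.006, 0.707, -0.707, 0.013]
contact_force: [0.4, 0.3, -1.8]
width: 0.0224
```

```bash
python3 t.py
```

```text
pos [ 0.4517 -0.1056  0.0877] z axis [ 0.0264 -0.0089 -0.9996] xaxis [ 0.    -1.     0.009] w 0.0224 q [-0.381  0.247  1.986  0.002  0.881  1.188] qd [-0.    -0.002  0.001  0.001  0.002  0.   ] F [ 0.4  0.3 -1.8] t 18.7333
```

>>> play_rows(series=[{"fingers":1,"dx":0,"dy":0,"dz":10,"turn":0},{"fingers":1,"dx":0,"dy":0,"dz":25,"turn":0},{"fingers":1,"dx":0,"dy":0,"dz":30,"turn":0},{"fingers":1,"dx":0,"dy":0,"dz":30,"turn":0},{"fingers":1,"dx":0,"dy":0,"dz":30,"turn":0},{"fingers":1,"dx":0,"dy":0,"dz":25,"turn":0},{"fingers":1,"dx":0,"dy":0,"dz":15,"turn":0},{"fingers":1,"dx":0,"dy":0,"dz":5,"turn":0}])

```text
clock: 19.4
position: [0.4459, -0.1034, 0.2616]
ee_rot: [-0.004, 0.707, -0.707, 0.007]
contact_force: [0.6, -0.2, -1.9]
width: 0.0227
```

```bash
python3 t.py
```

```text
pos [ 0.4459 -0.1034  0.2616] z axis [ 0.0149 -0.0046 -0.9999] xaxis [ 0.    -1.     0.005] w 0.0227 q [-3.810e-01  7.700e-02  1.710e+00  1.000e-03  1.338e+00  1.189e+00] qd [ 0.002 -0.043 -0.107 -0.     0.145 -0.   ] F [ 0.6 -0.2 -1.9] t 19.4
```

>>> play_rows(series=[{"fingers":1,"dx":8,"dy":7,"dz":0,"turn":0},{"fingers":1,"dx":18,"dy":16,"dz":0,"turn":0},{"fingers":1,"dx":24,"dy":21,"dz":1,"turn":0},{"fingers":1,"dx":24,"dy":21,"dz":1,"turn":0},{"fingers":1,"dx":24,"dy":21,"dz":1,"turn":0},{"fingers":1,"dx":24,"dy":21,"dz":1,"turn":0},{"fingers":1,"dx":22,"dy":18,"dz":1,"turn":0},{"fingers":1,"dx":14,"dy":12,"dz":0,"turn":0},{"fingers":1,"dx":7,"dy":6,"dz":0,"turn":0},{"fingers":1,"dx":0,"dy":0,"dz":0,"turn":0}])

```text
clock: 20.23
position: [0.6154, 0.0536, 0.2514]
ee_rot: [-0.002, -0.706, 0.708, 0.001]
contact_force: [0.2, -0.0, -2.2]
width: 0.0229
```

```bash
python3 t.py
```

```text
pos [0.6154 0.0536 0.2514] z axis [-3.6e-03 -9.0e-04 -1.0e+00] xaxis [-0.003 -1.     0.001] w 0.0229 q [-2.500e-02  3.380e-01  1.391e+00 -1.000e-03  1.416e+00  1.549e+00] qd [ 0.016  0.026  0.027 -0.015  0.008  0.001] F [ 0.2 -0.  -2.2] t 20.2333
```

>>> play_rows(series=[{"fingers":1,"dx":3,"dy":-2,"dz":-12,"turn":0},{"fingers":1,"dx":2,"dy":0,"dz":-24,"turn":0},{"fingers":1,"dx":0,"dy":0,"dz":-28,"turn":0},{"fingers":1,"dx":0,"dy":0,"dz":-22,"turn":0},{"fingers":1,"dx":0,"dy":0,"dz":-14,"turn":0},{"fingers":1,"dx":0,"dy":0,"dz":-6,"turn":0},{"fingers":1,"dx":0,"dy":0,"dz":0,"turn":0}])

```text
clock: 20.82
position: [0.6124, 0.0489, 0.1354]
ee_rot: [-0.008, -0.706, 0.709, 0.005]
contact_force: [0.8, 0.5, -1.4]
width: 0.0226
```

```bash
python3 t.py
```

```text
pos [0.6124 0.0489 0.1354] z axis [-0.0177 -0.0038 -0.9998] xaxis [-0.004 -1.     0.004] w 0.0226 q [-0.031  0.417  1.565 -0.005  1.177  1.546] qd [-0.01  -0.     0.025 -0.006  0.007 -0.   ] F [ 0.8  0.5 -1.4] t 20.8167
```

>>> play_rows(series=[{"fingers":1,"dx":5,"dy":1,"dz":-5,"turn":0},{"fingers":1,"dx":4,"dy":1,"dz":-6,"turn":0},{"fingers":1,"dx":1,"dy":0,"dz":-4,"turn":0},{"fingers":1,"dx":0,"dy":0,"dz":-1,"turn":0}])

```text
clock: 21.15
position: [0.624, 0.0498, 0.1204]
ee_rot: [-0.007, -0.705, 0.709, 0.003]
contact_force: [-0.9, -0.5, -2.6]
width: 0.0228
```

```bash
python3 t.py
```

```text
pos [0.624  0.0498 0.1204] z axis [-0.0143 -0.0044 -0.9999] xaxis [-0.005 -1.     0.005] w 0.0228 q [-0.029  0.444  1.56  -0.005  1.152  1.55 ] qd [ 0.001  0.006 -0.005  0.001 -0.026  0.001] F [-0.9 -0.5 -2.6] t 21.15
```

>>> play_rows(series=[{"fingers":1,"dx":0,"dy":0,"dz":-4,"turn":0},{"fingers":1,"dx":0,"dy":0,"dz":-4,"turn":0},{"fingers":1,"dx":0,"dy":0,"dz":-2,"turn":0},{"fingers":1,"dx":0,"dy":0,"dz":-1,"turn":0}])

```text
clock: 21.48
position: [0.6256, 0.0499, 0.1101]
ee_rot: [-0.005, -0.705, 0.709, 0.002]
contact_force: [-0.1, 0.2, -2.1]
width: 0.0228
```

```bash
python3 t.py
```

```text
pos [0.6256 0.0499 0.1101] z axis [-0.0104 -0.0046 -0.9999] xaxis [-0.005 -1.     0.005] w 0.0228 q [-0.028  0.453  1.572 -0.005  1.126  1.55 ] qd [ 0.001  0.01   0.017 -0.    -0.028  0.   ] F [-0.1  0.2 -2.1] t 21.4833
```

>>> play_rows(series=[{"fingers":1,"dx":-1.5,"dy":0.5,"dz":-1.5,"turn":0},{"fingers":1,"dx":0,"dy":0,"dz":-1.5,"turn":0}])

```text
clock: 21.65
position: [0.6255, 0.0501, 0.1095]
ee_rot: [-0.004, -0.705, 0.709, 0.0]
contact_force: [-3.9, -0.0, 8.8]
width: 0.023
```

>>> play_rows(series=[{"fingers":0.3,"dx":0,"dy":0,"dz":0,"turn":0},{"fingers":0.0,"dx":0,"dy":0,"dz":0,"turn":0},{"fingers":-0.3,"dx":0,"dy":0,"dz":0,"turn":0},{"fingers":-0.4,"dx":0,"dy":0,"dz":0,"turn":0},{"fingers":-0.4,"dx":0,"dy":0,"dz":10,"turn":0},{"fingers":-0.4,"dx":0,"dy":0,"dz":25,"turn":0},{"fingers":-0.4,"dx":0,"dy":0,"dz":30,"turn":0},{"fingers":-0.4,"dx":0,"dy":0,"dz":35,"turn":0},{"fingers":-0.4,"dx":0,"dy":0,"dz":30,"turn":0},{"fingers":-0.4,"dx":-12,"dy":5,"dz":0,"turn":0},{"fingers":-0.4,"dx":-24,"dy":10,"dz":0,"turn":0},{"fingers":-0.4,"dx":-28,"dy":12,"dz":0,"turn":0},{"fingers":-0.4,"dx":-28,"dy":12,"dz":0,"turn":0},{"fingers":-0.4,"dx":-28,"dy":12,"dz":0,"turn":0},{"fingers":-0.4,"dx":-26,"dy":11,"dz":0,"turn":0},{"fingers":-0.4,"dx":-14,"dy":6,"dz":0,"turn":0},{"fingers":-0.4,"dx":0,"dy":0,"dz":0,"turn":0}])

```text
clock: 23.07
position: [0.4574, 0.1197, 0.2522]
ee_rot: [-0.001, -0.704, 0.71, -0.002]
contact_force: [1.2, -0.0, 1.2]
width: 0.0594
```

```bash
python3 w.py 44 .452 .1245; python3 rel.py pics/rel2.png 260 56 68; python3 t.py
```

```text
[0.4574 0.1197 0.2522] proj [[318.20604249 240.40443773]]
0.64 1985 [0.4526 0.1256] 0.941
pad mean [0.617  0.1526] circ [0.6236 0.1528] 0.0423 cut 6521
pad mean [0.6042 0.0605] circ [0.6179 0.0537] 0.0422 cut 3168
pad mean [ 0.5948 -0.116 ] circ [ 0.5972 -0.1326] 0.0385  1002
pad mean [ 0.5982 -0.0283] circ [ 0.6105 -0.0444] 0.0422 cut 2193
mallet 56 [0.6206 0.0507] 0.973
mallet 68 [ 0.6164 -0.0512] 0.968
pos [0.4624 0.1183 0.2517] z axis [ 0.0049 -0.0054 -1.    ] xaxis [-0.01  -1.     0.005] w 0.06 q [ 0.109  0.12   1.685 -0.006  1.332  1.691] qd [-0.004  0.008 -0.     0.003  0.003  0.001] F [0.5 0.1 1. ] t 23.3167
```

View pics/rel2.png

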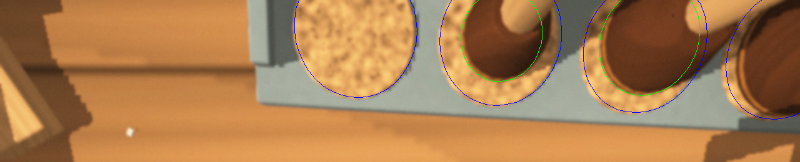

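56 sits about 3–4 mm from its pad centre. Now mallet_44 at (0.4525, 0.125), the pale handle beside the dark head.

>>> play_rows(series=[{"fingers":-0.4,"dx":-5,"dy":3,"dz":0,"turn":0},{"fingers":-0.4,"dx":-3,"dy":2,"dz":-15,"turn":0},{"fingers":-0.4,"dx":0,"dy":0,"dz":-28,"turn":0},{"fingers":-0.4,"dx":0,"dy":0,"dz":-30,"turn":0},{"fingers":-0.4,"dx":0,"dy":0,"dz":-20,"turn":0},{"fingers":-0.4,"dx":0,"dy":0,"dz":-8,"turn":0},{"fingers":-0.4,"dx":0,"dy":0,"dz":0,"turn":0}])

```text
clock: 23.9
position: [0.4606, 0.122, 0.1475]
ee_rot: [0.002, -0.701, 0.713, -0.005]
contact_force: [-0.7, 0.5, 0.4]
width: 0.06
```

```bash
python3 t.py
```

```text
pos [0.4606 0.122  0.1475] z axis [ 0.0101 -0.005  -0.9999] xaxis [-0.016 -1.     0.005] w 0.06 q [ 0.117  0.202  1.863 -0.007  1.068  1.708] qd [-0.005  0.017 -0.009 -0.001  0.007  0.002] F [-0.7  0.5  0.4] t 23.9
```

>>> play_rows(series=[{"fingers":-0.4,"dx":-5,"dy":2,"dz":0,"turn":0},{"fingers":-0.4,"dx":-3,"dy":1,"dz":-15,"turn":0},{"fingers":-0.4,"dx":0,"dy":0,"dz":-22,"turn":0},{"fingers":-0.4,"dx":0,"dy":0,"dz":-18,"turn":0},{"fingers":-0.4,"dx":0,"dy":0,"dz":-10,"turn":0},{"fingers":-0.4,"dx":0,"dy":0,"dz":-3,"turn":0},{"fingers":-0.4,"dx":0,"dy":0,"dz":0,"turn":0}])

```text
clock: 24.48
position: [0.4592, 0.1264, 0.0848]
ee_rot: [0.008, -0.701, 0.713, -0.01]
contact_force: [0.6, -0.0, 0.9]
width: 0.06
```

```bash
python3 t.py
```

```text
pos [0.4592 0.1264 0.0848] z axis [ 0.0249 -0.0026 -0.9997] xaxis [-0.018 -1.     0.002] w 0.06 q [ 0.127  0.269  1.962 -0.007  0.887  1.72 ] qd [ 0.002 -0.011 -0.019  0.003  0.013  0.002] F [ 0.6 -0.   0.9] t 24.4833
```

>>> play_rows(series=[{"fingers":-0.4,"dx":-4,"dy":-1,"dz":-6,"turn":0},{"fingers":-0.4,"dx":-2,"dy":0,"dz":-5,"turn":0},{"fingers":-0.4,"dx":0,"dy":0,"dz":-1,"turn":0},{"fingers":-0.4,"dx":0,"dy":0,"dz":0,"turn":0}])

```text
clock: 24.82
position: [0.4554, 0.1259, 0.0754]
ee_rot: [0.011, -0.7, 0.713, -0.012]
contact_force: [-1.0, 0.1, -0.1]
width: 0.0601
```

```bash
python3 t.py
```

```text
pos [0.4554 0.1259 0.0754] z axis [ 0.0321 -0.0016 -0.9995] xaxis [-0.018 -1.     0.001] w 0.0601 q [ 0.126  0.273  1.987 -0.007  0.85   1.72 ] qd [-0.    -0.007  0.002 -0.001  0.001  0.001] F [-1.   0.1 -0.1] t 24.8167
```

>>> play_rows(series=[{"fingers":1,"dx":-1,"dy":0,"dz":-1,"turn":0},{"fingers":1,"dx":0,"dy":0,"dz":0,"turn":0},{"fingers":1,"dx":0,"dy":0,"dz":0,"turn":0},{"fingers":1,"dx":0,"dy":0,"dz":0,"turn":0},{"fingers":1,"dx":0,"dy":0,"dz":0,"turn":0}])

```text
clock: 25.23
position: [0.4551, 0.126, 0.0754]
ee_rot: [0.012, -0.7, 0.713, -0.013]
contact_force: [0.4, -0.2, -0.9]
width: 0.0226
```

```bash
python3 t.py
```

```text
pos [0.4551 0.126  0.0754] z axis [ 0.0345 -0.0013 -0.9994] xaxis [-0.018 -1.     0.001] w 0.0226 q [ 0.127  0.272  1.989 -0.008  0.847  1.721] qd [-0.    -0.002 -0.002 -0.001  0.001  0.001] F [ 0.4 -0.2 -0.9] t 25.2333
```

>>> play_rows(series=[{"fingers":1,"dx":0,"dy":0,"dz":10,"turn":0},{"fingers":1,"dx":0,"dy":0,"dz":25,"turn":0},{"fingers":1,"dx":0,"dy":0,"dz":30,"turn":0},{"fingers":1,"dx":0,"dy":0,"dz":30,"turn":0},{"fingers":1,"dx":0,"dy":0,"dz":30,"turn":0},{"fingers":1,"dx":0,"dy":0,"dz":20,"turn":0},{"fingers":1,"dx":0,"dy":0,"dz":10,"turn":0},{"fingers":1,"dx":8,"dy":1,"dz":0,"turn":0},{"fingers":1,"dx":18,"dy":3,"dz":0,"turn":0},{"fingers":1,"dx":24,"dy":4,"dz":1,"turn":0},{"fingers":1,"dx":24,"dy":4,"dz":1,"turn":0},{"fingers":1,"dx":24,"dy":4,"dz":1,"turn":0},{"fingers":1,"dx":24,"dy":4,"dz":1,"turn":0},{"fingers":1,"dx":22,"dy":3,"dz":1,"turn":0},{"fingers":1,"dx":14,"dy":2,"dz":0,"turn":0},{"fingers":1,"dx":7,"dy":1,"dz":0,"turn":0},{"fingers":1,"dx":0,"dy":0,"dz":0,"turn":0}])

```text
clock: 26.65
position: [0.6237, 0.1525, 0.2297]
ee_rot: [0.005, -0.7, 0.714, -0.007]
contact_force: [-0.2, -0.3, 0.9]
width: 0.0225
```

```bash
python3 t.py
```

```text
pos [0.6237 0.1525 0.2297] z axis [ 0.0169 -0.0033 -0.9999] xaxis [-0.019 -1.     0.003] w 0.0225 q [ 0.135  0.375  1.387 -0.006  1.363  1.725] qd [-0.001  0.025  0.015 -0.     0.008 -0.001] F [-0.2 -0.3  0.9] t 26.65
```

>>> play_rows(series=[{"fingers":1,"dx":3,"dy":0,"dz":-12,"turn":0},{"fingers":1,"dx":3,"dy":0,"dz":-22,"turn":0},{"fingers":1,"dx":1,"dy":0,"dz":-26,"turn":0},{"fingers":1,"dx":0,"dy":0,"dz":-20,"turn":0},{"fingers":1,"dx":0,"dy":0,"dz":-12,"turn":0},{"fingers":1,"dx":0,"dy":0,"dz":-5,"turn":0},{"fingers":1,"dx":0,"dy":0,"dz":0,"turn":0}])

```text
clock: 27.23
position: [0.6232, 0.1514, 0.122]
ee_rot: [0.001, -0.7, 0.714, -0.004]
contact_force: [0.2, 0.3, 0.2]
width: 0.0228
```

```bash
python3 t.py
```

```text
pos [0.6232 0.1514 0.122 ] z axis [ 0.0065 -0.0049 -1.    ] xaxis [-0.019 -1.     0.005] w 0.0228 q [ 0.133  0.454  1.538 -0.006  1.144  1.725] qd [-0.002 -0.003  0.032 -0.001 -0.002 -0.001] F [0.2 0.3 0.2] t 27.2333
```

>>> play_rows(series=[{"fingers":1,"dx":2,"dy":0,"dz":-6,"turn":0},{"fingers":1,"dx":2,"dy":0,"dz":-7,"turn":0},{"fingers":1,"dx":0,"dy":0,"dz":-5,"turn":0},{"fingers":1,"dx":0,"dy":0,"dz":-2,"turn":0},{"fingers":1,"dx":0,"dy":0,"dz":0,"turn":0}])

```text
clock: 27.65
position: [0.6276, 0.1515, 0.1021]
ee_rot: [0.002, -0.701, 0.714, -0.005]
contact_force: [-1.1, -0.2, -0.8]
width: 0.0223
```

```bash
python3 t.py
```

```text
pos [0.6276 0.1515 0.1021] z axis [ 0.0096 -0.0044 -0.9999] xaxis [-0.019 -1.     0.004] w 0.0223 q [ 0.132  0.476  1.555 -0.006  1.102  1.724] qd [ 0.002 -0.002 -0.004  0.001 -0.    -0.001] F [-1.1 -0.2 -0.8] t 27.65
```

>>> play_rows(series=[{"fingers":1,"dx":0,"dy":0,"dz":-2,"turn":0},{"fingers":1,"dx":0,"dy":0,"dz":-1.5,"turn":0},{"fingers":1,"dx":0,"dy":0,"dz":-1,"turn":0}])

```text
clock: 27.9
position: [0.6287, 0.1516, 0.0986]
ee_rot: [0.003, -0.701, 0.714, -0.006]
contact_force: [-0.1, -0.3, -0.5]
width: 0.0227
```

>>> play_rows(series=[{"fingers":1,"dx":0,"dy":0,"dz":-1,"turn":0}])

```text
clock: 27.98
position: [0.6289, 0.1516, 0.0978]
ee_rot: [0.003, -0.701, 0.714, -0.006]
contact_force: [-0.2, -0.2, -0.8]
width: 0.0227
```

>>> play_rows(series=[{"fingers":1,"dx":0,"dy":0,"dz":-1.5,"turn":0}])

```text
clock: 28.07
position: [0.6291, 0.1516, 0.0974]
ee_rot: [0.004, -0.701, 0.714, -0.006]
contact_force: [-2.5, -0.5, 11.4]
width: 0.0225
```

>>> play_rows(series=[{"fingers":0.3,"dx":0,"dy":0,"dz":0,"turn":0},{"fingers":0.0,"dx":0,"dy":0,"dz":0,"turn":0},{"fingers":-0.3,"dx":0,"dy":0,"dz":0,"turn":0},{"fingers":-0.4,"dx":0,"dy":0,"dz":0,"turn":0},{"fingers":-0.4,"dx":0,"dy":0,"dz":10,"turn":0},{"fingers":-0.4,"dx":0,"dy":0,"dz":25,"turn":0},{"fingers":-0.4,"dx":0,"dy":0,"dz":35,"turn":0},{"fingers":-0.4,"dx":0,"dy":0,"dz":35,"turn":0},{"fingers":-0.4,"dx":0,"dy":0,"dz":35,"turn":0},{"fingers":-0.4,"dx":-12,"dy":-8,"dz":15,"turn":0},{"fingers":-0.4,"dx":-24,"dy":-16,"dz":10,"turn":0},{"fingers":-0.4,"dx":-28,"dy":-22,"dz":5,"turn":0},{"fingers":-0.4,"dx":-28,"dy":-22,"dz":5,"turn":0},{"fingers":-0.4,"dx":-28,"dy":-22,"dz":5,"turn":0},{"fingers":-0.4,"dx":-26,"dy":-20,"dz":5,"turn":0},{"fingers":-0.4,"dx":-20,"dy":-15,"dz":0,"turn":0},{"fingers":-0.4,"dx":-10,"dy":-10,"dz":0,"turn":0},{"fingers":-0.4,"dx":0,"dy":0,"dz":0,"turn":0}])

```text
clock: 29.57
position: [0.4446, 0.0132, 0.3001]
ee_rot: [0.007, -0.702, 0.712, -0.011]
contact_force: [0.6, 0.9, 0.1]
width: 0.0601
```

```bash
python3 t.py; python3 rel.py pics/rel3.png 400 80 68 56 44; python3 chk.py 3 80 68 56 44
```

```text
pos [0.4446 0.0132 0.3001] z axis [ 0.0266 -0.0059 -0.9996] xaxis [-0.015 -1.     0.006] w 0.0601 q [-0.125  0.031  1.665 -0.003  1.418  1.461] qd [-0.    -0.022 -0.01   0.029 -0.008  0.012] F [0.6 0.9 0.1] t 29.5667
pad mean [ 0.5995 -0.1183] circ [ 0.6051 -0.1416] 0.0416 cut 836
pad mean [0.6071 0.0527] circ [0.6181 0.053 ] 0.0423 cut 2664
pad mean [0.6126 0.1465] circ [0.6234 0.1515] 0.0417 cut 3026
pad mean [ 0.596  -0.0344] circ [ 0.6117 -0.046 ] 0.0422 cut 1593
mallet 80 [ 0.6067 -0.1514] 0.974
mallet 68 [ 0.6168 -0.0504] 0.968
mallet 56 [0.6212 0.0515] 0.973
mallet 44 [0.6254 0.1522] 0.978
top 80 [ 0.6072 -0.1527] err mm [ 0.2 -4.7] 0.956
top 68 [ 0.617  -0.0518] err mm [ 4.  -3.3] 0.528
top 56 [0.6238 0.0491] err mm [ 4.8 -2.1] 0.521
top 44 [0.6283 0.1524] err mm [3.3 1.4] 0.504
pad [0.6491 0.1353] 284
pad [ 0.6045 -0.1128] 78
pad [0.636  0.0412] 216
scene 80 [ 0.6001 -0.1495] err mm [-6.9 -1.5] 0.914
scene 68 [ 0.6102 -0.0486] err mm [-2.8 -0.1] 0.914
scene 56 [0.6163 0.0525] err mm [-2.7  1.3] 0.934
scene 44 [0.6208 0.1531] err mm [-4.2  2.1] 0.906
```

View pics/rel3.png

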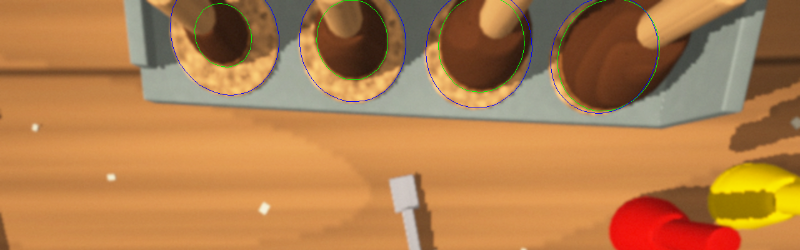

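```bash
python3 - <<'E'
from h import *
for n in("scene","top"):
    im=get_image(n)
    for m in masks_of(im,"sample")[:1]: print(n,m["p"],m["xy"])
    if n=="scene": save(im,"pics/final.png")
E
```

```text
scene 0.62 [149.0, 268.9]
top 0.93 [507.3, 204.9]
```

View pics/final.png

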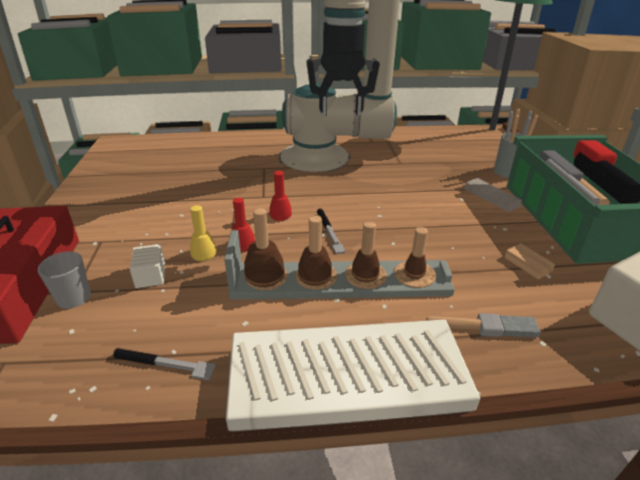

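The final scene shows all four mallets upright, largest to smallest from the high board, at (262,262), (315,265), (367,262) and (417,262). The look-alikes and the marble block are where they were, and the gripper is clear.

```bash
python3 -c "
from rig import *
print(sign_off())"
```

```text
the job is handed in; nothing more can be done
None
```

All four mallets stand upright and released on the cork pads, in the order 80, 68, 56, 44 from the high end board to the low one. I handed the job in at about 30 s of the 112 s allowed.

- **Centring:** the last wrist-camera check, taken against the pads in the same picture, put 80 about 5 mm off centre, 68 about 6–7 mm, 56 about 3–4 mm and 44 about 2 mm. All are within the centimetre, so I did not re-place 68, the worst of them.
- **Disagreement between cameras:** the last scene-camera fits come out about 3–11 mm towards the robot from the pad positions that same camera gave at the start. That puts 80 at about 11 mm there, outside the centimetre. The wrist and top views do not show this shift, so I took it as that camera's own bias. The top camera's last silhouette fits for 68, 56 and 44 overlapped poorly (about 0.5), so I did not rely on them.
- **Left alone:** the marble block was found in the same place to within a few pixels (3 in the scene view), and the red and yellow look-alikes look undisturbed. No reading between moves showed more than about 11 N, when each mallet touched its pad.

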